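Set the capsule filler's depth dial and hold its cover up

TASK

On the capsule filler with the closed clear cover and the depth dial, turn the dial clockwise until its white pointer stands at the long tick, and let go of it. Then lift the cover by its bar handle to 40 degrees from closed so that the capsules can be inspected, and finish while still holding it there with the fingers, because it falls shut when released. Do not let the cover drop and do not disturb the loose things around.

Things in the scene. Friction and masses are not known exactly. Their poses are not given: they have to be found in the camera images.
- filler: bench capsule filler, fixed: white body with a deck 60 mm above the table and an aluminium frame 190 x 240 mm, 100 mm high, under the clear cover. Origin on the table below the frame centre; body reaches 135 mm to +x and -x, 165 mm to +y, 235 mm to -y. z up; its -x side (front) faces roughly to the robot; yaw varies. Dial on its -y deck. The filler far back has no dial and is not meant
- dial (a joint): angle of the depth dial in rad, growing clockwise seen from above, range 0 to 2.6; at 0 the white pointer points to the filler's -x, at 1.4 it stands at the long tick (nearly the filler's +y). It starts between 0.05 and 0.75, turns with slight friction (0.04 N m) and stays where it is left
- dial_grip (a point): centre of the dial's upright black grip bar, on its vertical axis, 91 mm above the table. Bar: 44 mm long (point's x), 14 mm thick (y), from 71 to 103 mm above the table, on a 48 mm disc; white pointer on its -x end. Flat deck around it at 60 mm height; the cover's edge is 60 mm away towards the filler's +y
- dial_pointer (a point): outer tip of the white pointer, 34 mm from the dial's axis, turning with the dial, 63 mm above the table
- dial_mark (a point): middle of the long dark tick on the fixed dial plate, 43 mm from the dial's axis; the other ticks, every 20 degrees, are short
- cover (a joint): opening angle of the clear cover in rad, 0 closed, growing as it is raised, up to 1.9; 40 degrees is 0.698. Mass 0.4 to 0.75 kg, it falls shut freely
- cover_handle (a point): middle of the cover's handle: a level round black bar, 10 mm thick, along the filler's y, free for 90 mm between its posts, axis 35 mm above the strip below it, 145 mm above the table when closed. Closed, it is 165 mm to the filler's -x of the hinge and 44 mm above it; it circles the hinge as the cover rises and can turn between the fingers. The cover reaches 25 mm farther to -x
- cover_hinge (a point): middle of the hinge line at the cover's far edge (filler's +x side), fixed, 100 mm above the table; the hinge axis is the filler's y
- comb: white plastic capsule spreader comb, 62 x 48 x 27 mm, lying on the filler's right deck behind the dial (loose, to be left alone; origin under its centre)
- jar: amber jar with white cap, 60 mm across, 85 mm high, left of the filler (loose, to be left alone; origin under its centre)
- tamper: small steel hand tamper, 44 mm foot, 70 mm high, left of the filler (loose, to be left alone; origin under its centre)
- spatula: slim steel lab spatula 180 mm long, 18 mm wide, lying crosswise in front of the filler, on the robot's side (loose, to be left alone; origin under its centre)
- beaker: glass beaker, 64 mm across, 85 mm high, behind the filler (loose, to be left alone; origin under its centre)
- mortar: white ceramic mortar bowl, 90 mm across, 55 mm high, behind the filler (loose, to be left alone; origin under its centre)
- boat: shallow white weighing tray 75 x 75 x 18 mm, right of the filler (loose, to be left alone; origin under its centre)

How it is judged:
By the outcome, as a careful person would: the job done as asked, in the order asked, and still so for the second after the job is handed in, while the arm keeps its last pose, push and grip.
It also fails if it takes over 48 s, if anything falls off the work surface, if the arm or the gripper's body presses on something with over 40 N, if the wrist force passes 120 N, or if a joint passes its speed limit or range.

ROBOT

A 6-joint arm with a two-finger parallel gripper is mounted at the origin on the work surface. World frame = base frame: x ahead of the robot, y to its left, z up, the work surface at z = 0. Lengths are in m, angles in degrees, forces in N, time in s.
With the tool pointing down it reaches from about 0.4 to 0.825 m from the base axis. Payload 7 kg.
Tool frame: the origin (TCP) lies at the very end of the fingers, on their centre line; the grasp point (between the pads) lies 19 mm behind it; z points along the fingers, y is the line along which they close (so a half turn about z gives the same grasp; the last joint's range is limited). The gripper opens to 88 mm and grips with 3 to 60 N. Pads are 19 mm wide; open, the fingers measure 130 mm over their backs; the gripper's body (78 mm by 193 mm) begins 47 mm behind the grasp point.
Start: joints at [-51.732, 20.546, 0.682, 0, -70.136, -16.507], TCP at [0.25, -0.627, 0.227] pointing down, gripper open.
Joint ranges: [-176.03, 176.03], [-82.01, 121.73], [-58.28, 71.71], [-173.87, 95.51], [-174.79, -0.11], [-173.66, 173.66]. Speed limits (degrees/s): [136.94, 136.94, 172.46, 180, 180, 180].

INTERFACE

Orientations are given as [roll, pitch, yaw] about the fixed x, y, z axes, in that order (R = Rz(yaw) Ry(pitch) Rx(roll)).
In Python, from plant import get_state, imaging, r, finder gives the robot as it stands.
- The arm moves only by the shell command python3 -m handwheel 'ROWS' [FORCE]. ROWS is JSON, a list of rows, each a list of 5 numbers: the closure, from 0 (fully open) to 1 (shut), then the shift along the world's x, y, z in cm, then the turn about the world's z in degrees. A call has 1 to 8 rows; each row is the pose to reach, as a shift and turn from the pose commanded when the call began; what a row does not reach only later rows make up. A row lasts 1/8 s, in which the tool goes at most 62.5 mm and 10.7 degrees, less where a joint would pass 70% of its speed; a pose out of reach is approached as far as the arm can. A call with a gripper value outside its range is refused whole. The fingers move at their own pace and stop on an object; FORCE is the grip in N (left out, the last holds). Time passes only in rows, so rows that repeat a pose let the fingers close. It gives the time, the measured TCP pose, the force, the opening and the grip force at its end, in the units of the state.
- get_state(): the state, without advancing time (a new reading comes with each control period).
- imaging.capture(name): name is "scene" or "side" or "wrist"; returns (picture, depth): 384x512x3 uint8, red, green, blue; 384x512 float32, m along the optical axis (not along the pixel's ray), 0 where there is no reading.
- imaging.get_calibration(name): a dict with "fx", "fy", "cx", "cy" (pixels), "rvec" (rotation vector, rad) and "tvec" (3), from world to camera coordinates, as OpenCV has them; the wrist camera has in their place "hand_eye" (4x4, takes a point from camera to tool coordinates, whose origin is the TCP and whose axes are the flange's). Camera axes: x right, y down, z forward; pixel columns grow to the right and rows downward; lengths in m; the calibration is good to about 2 mm. A picture is of the moment at which its call begins: read the wrist's pose just before it. get_calibration takes no time and is no camera call.
- r.close_job(): hands the job in; it is judged then, once.
Trained networks look in the newest picture that a camera, given by its name, has taken for a name from the list of things; names that differ only in an ending like _2 or _b are one class to them, and where a whole thing is asked for, a point or a joint stands for the part that bears it (a point fixed in the world has none). Each returns a list of dicts, best first, with "p" (0 to 1); they miss things now and then, are a little off and sometimes report something else, mostly with a low value. They report only what shows in the picture. A call takes as long as a camera call.
- finder.cut_out(camera, query): "region" (384x512 bool, what is visible of it) and "pixel" ([column, row] in pixels, amid what is visible of it).
The state is a dict: "time_s": time; "joints": joint angles; "qd": joint speeds; "joint_torque": joint torques, N m; "tcp_pos": TCP position; "eef_rot": TCP orientation; "contact_force": force on the tool from outside, world axes, zero at the start; "moment": the same for the moment, N m; "gripper_width": finger opening in m; "gripper_force": force on a finger pad.
Only numpy, scipy, OpenCV 4.12 (cv2) and the standard library are available. Lean on these libraries where they do the work, as an engineer would, in place of code of your own. Each camera call takes 0.05 s, during which the arm holds its last target. There are 200 camera calls.

## Working session

There is one attempt and no reset: what is moved stays moved. The work goes in short steps, Python scripts to look and compute and a shell command to move; the robot and the scene stay as the last step left them, time stands still between calls to the robot, and variables do not carry over. Pictures are saved under pics/ and viewed, at most 10 in all, crops included, and the job is handed in when it is done.

```bash
mkdir -p pics; cat > h.py <<'E'
import numpy as np,cv2
from scipy.spatial.transform import Rotation as R
from plant import get_state, imaging, r, finder
def T(name,s=None):
    c=imaging.get_calibration(name)
    if 'rvec' in c:
        M=np.eye(4);M[:3,:3]=cv2.Rodrigues(np.array(c['rvec'],float))[0];M[:3,3]=np.ravel(c['tvec']);return c,np.linalg.inv(M)
    s=s or get_state();M=np.eye(4);M[:3,:3]=R.from_euler('xyz',s['eef_rot'],degrees=True).as_matrix();M[:3,3]=s['tcp_pos']
    return c,M@np.array(c['hand_eye'])
def pts(name,dep,s=None):
    c,M=T(name,s);v,u=np.mgrid[:384,:512]
    P=np.stack([(u-c['cx'])/c['fx']*dep,(v-c['cy'])/c['fy']*dep,dep],-1)
    return P@M[:3,:3].T+M[:3,3]
def onz(name,px,z,s=None):
    c,M=T(name,s);d=M[:3,:3]@np.array([(px[0]-c['cx'])/c['fx'],(px[1]-c['cy'])/c['fy'],1])
    return M[:3,3]+d*(z-M[2,3])/d[2]
def proj(name,p,s=None):
    c,M=T(name,s);q=np.linalg.inv(M)@np.append(p,1);return [c['fx']*q[0]/q[2]+c['cx'],c['fy']*q[1]/q[2]+c['cy']]
E
python3 - <<'E'
from h import *
s=get_state();print(s['eef_rot'],s['time_s'],s['gripper_width'])
ims=[]
for n in('scene','side','wrist'):
    s=get_state();im,d=imaging.capture(n);np.savez('/tmp/%s.npz'%n,im=im,d=d);P=pts(n,d,s);ims.append(im)
    print(n,T(n,s)[1][:3,3])
    for q in('dial','dial_grip','dial_pointer','dial_mark','cover_handle','cover','filler','comb','spatula'):
        for o in finder.cut_out(n,q)[:2]:
            m=o['region']&(d>0)
            print(q,round(o['p'],2),np.round(o['pixel']),m.sum(),np.round(np.median(P[m],0),3) if m.any() else '')
cv2.imwrite('pics/a.png',cv2.cvtColor(cv2.resize(ims[0],(800,600)),cv2.COLOR_RGB2BGR))
cv2.imwrite('pics/b.png',cv2.cvtColor(cv2.resize(np.hstack(ims[1:]),(800,300)),cv2.COLOR_RGB2BGR))
E
```

```text
[ 1.79910276e+02 -6.51477802e-03 -1.58246307e+02] 0.0 0.08741519575233356
scene [ 1.43784988 -0.22564895  0.79178195]
dial 0.63 [209. 192.] 210 [ 0.525 -0.086  0.078]
dial_grip 0.84 [206. 195.] 248 [ 0.524 -0.086  0.074]
dial_grip 0.49 [271. 209.] 12939 [0.653 0.043 0.065]
dial_pointer 0.78 [206. 193.] 263 [ 0.524 -0.085  0.074]
dial_pointer 0.56 [271. 214.] 12480 [0.654 0.042 0.067]
dial_mark 0.95 [269. 214.] 12599 [0.654 0.043 0.067]
dial_mark 0.25 [205. 190.] 264 [ 0.523 -0.085  0.076]
cover_handle 0.82 [282. 192.] 5010 [0.603 0.082 0.106]
cover 0.61 [278. 192.] 5012 [0.604 0.081 0.106]
filler 0.93 [274. 210.] 12810 [0.653 0.042 0.066]
comb 0.61 [205. 227.] 379 [ 0.653 -0.109  0.072]
side [0.20531976 0.66081773 0.62852676]
dial 0.61 [303. 196.] 330 [ 0.508 -0.08   0.084]
dial_grip 0.69 [303. 199.] 308 [ 0.506 -0.08   0.084]
dial_grip 0.37 [240. 235.] 16641 [0.542 0.138 0.067]
dial_pointer 0.54 [308. 195.] 332 [ 0.508 -0.08   0.083]
dial_mark 0.97 [240. 237.] 16520 [0.543 0.138 0.068]
dial_mark 0.36 [304. 200.] 348 [ 0.507 -0.08   0.083]
cover_handle 0.87 [234. 215.] 6480 [0.587 0.103 0.105]
cover 0.68 [235. 213.] 6355 [0.586 0.101 0.105]
filler 0.85 [237. 238.] 16422 [0.542 0.138 0.068]
comb 0.48 [265. 176.] 221 [ 0.635 -0.114  0.071]
comb 0.34 [321. 189.] 331 [ 0.526 -0.244  0.005]
spatula 0.85 [278. 314.] 433 [0.424 0.193 0.003]
wrist [ 0.18914375 -0.65158032  0.38443245]
```

View pics/a.png

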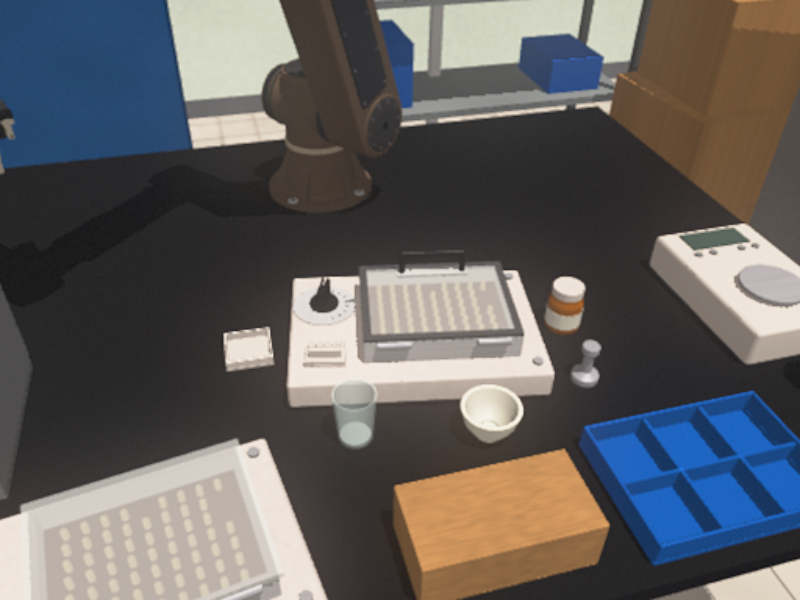

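View pics/b.png

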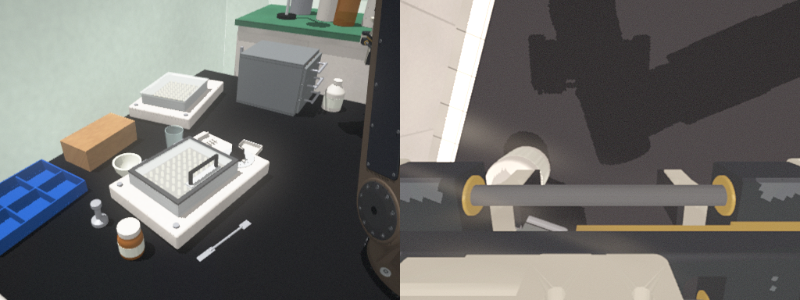

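The scene view shows the filler with the dial at about (323,297) of 800 px, and the handle bar from (400,255) to (465,255). The comb is at (325,352) and the filler yaw is small. The spatula, seen in the side view, lies in front. Next I fit the filler pose from depth.

```bash
python3 - <<'E'
from h import *
A=[];C=[]
for n in('scene','side'):
    z=np.load('/tmp/%s.npz'%n);P=pts(n,z['d']).reshape(-1,3);c=z['im'].reshape(-1,3).astype(int)
    k=(z['d'].ravel()>0)&(abs(P[:,0]-.6)<.28)&(abs(P[:,1]-.05)<.32);P=P[k];c=c[k]
    k=(abs(P[:,2]-.06)<.005);D=P[k]
    # keep main cluster
    img=np.zeros((600,700),np.uint8);ij=((D[:,:2]-[.3,-.3])*1000).astype(int);ok=(ij>=0).all(1)&(ij[:,0]<600)&(ij[:,1]<700);D=D[ok];ij=ij[ok]
    img[ij[:,0],ij[:,1]]=255;img=cv2.morphologyEx(img,cv2.MORPH_CLOSE,np.ones((9,9)))
    N,L,S,_=cv2.connectedComponentsWithStats(img);b=1+S[1:,4].argmax();D=D[L[ij[:,0],ij[:,1]]==b]
    print(n,len(D),cv2.minAreaRect((D[:,:2]*1000).astype(np.float32)))
    A.append(D[:,:2])
    H=P[(P[:,2]>.125)&(P[:,2]<.16)&(abs(P[:,1]-.05)<.12)&(P[:,0]<.62)&(c.sum(1)<200)]
    print('handle',len(H),np.round(np.median(H,0),4),cv2.minAreaRect((H[:,:2]*1000).astype(np.float32)))
    G=P[(P[:,2]>.08)&(P[:,2]<.115)&(abs(P[:,0]-.52)<.06)&(abs(P[:,1]+.085)<.05)]
    print('grip',len(G),np.round(G.mean(0),4),G.max(0),cv2.minAreaRect((G[:,:2]*1000).astype(np.float32)))
print(cv2.minAreaRect((np.vstack(A)*1000).astype(np.float32)))
im=np.load('/tmp/scene.npz')['im'];im2=np.load('/tmp/side.npz')['im']
o=np.vstack([cv2.resize(im[165:245,180:300],(780,300)[::1],interpolation=cv2.INTER_CUBIC) if 0 else cv2.resize(im[165:255,180:315],(450,300),interpolation=cv2.INTER_CUBIC),cv2.resize(im2[165:255,235:370],(450,300),interpolation=cv2.INTER_CUBIC)])
cv2.imwrite('pics/c.png',cv2.cvtColor(o,cv2.COLOR_RGB2BGR))
E
```

```text
scene 4754 ((589.9804077148438, 47.18827819824219), (398.4286193847656, 272.66265869140625), 79.11848449707031)
handle 145 [0.529  0.0916 0.1436] ((528.4435424804688, 96.09480285644531), (108.80779266357422, 14.400313377380371), 79.45594024658203)
grip 118 [ 0.5196 -0.0859  0.0964] [ 0.53826231 -0.07129854  0.10595173] ((515.7373046875, -84.864501953125), (14.849068641662598, 45.77803039550781), 63.22419738769531)
side 5029 ((588.3538818359375, 46.818450927734375), (400.13714599609375, 271.6869812011719), 79.1747055053711)
handle 0 [nan nan nan] ((0.0, 0.0), (0.0, 0.0), 0.0)
grip 182 [ 0.5105 -0.0805  0.0946] [ 0.57668005 -0.0354617   0.10608862] ((538.9021606445312, -71.00174713134766), (98.609619140625, 38.228824615478516), 25.786989212036133)
((589.3231201171875, 46.733367919921875), (400.122314453125, 273.531982421875), 79.22418212890625)
  return _methods._mean(a, axis=axis, dtype=dtype,
  ret = um.true_divide(
```

View pics/c.png

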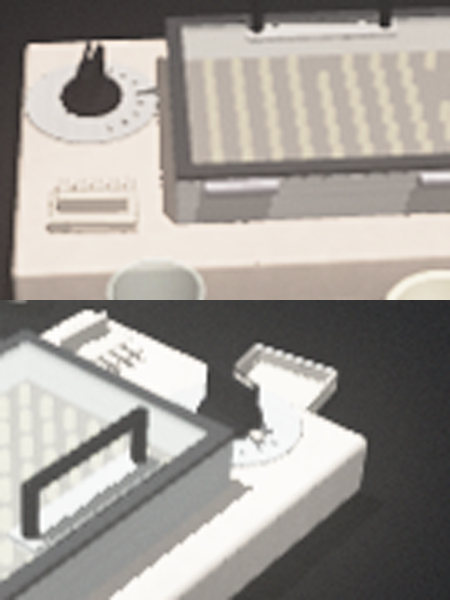

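Both cameras agree on the filler: yaw about −10.8°, origin about (0.596, 0.081) and handle about (0.528, 0.095), which fits the model. The dial is at about (0.516, −0.085) and 0.28 rad. I'll move above the dial with the fingers partly closed.

```bash
python3 -m handwheel '[[0.5,4,6,0,-8],[0.5,8,12,0,-16],[0.5,11,18,0,-24],[0.5,14,24,0,-32],[0.5,17,30,0,-40],[0.5,20,36,0,-49],[0.5,23,42,0,-49],[0.5,25,47,0,-49]]' 30; python3 -m handwheel '[[0.5,1.6,5,0,0],[0.5,1.6,7.2,0,0],[0.5,1.6,7.2,0,0],[0.5,1.6,7.2,0,0]]'
python3 - <<'E'
from h import *
s=get_state();print(s['joints'],s['eef_rot'],s['tcp_pos'])
im,d=imaging.capture('wrist');np.savez('/tmp/w1.npz',im=im,d=d)
F=np.array([.596,.081]);a=np.radians(-10.8);ex=np.array([np.cos(a),np.sin(a)]);ey=np.array([-ex[1],ex[0]])
dl=np.array([.516,-.085,.103]);o=im.copy()
for p in (dl,[*(F-.07*ex-.045*ey),.145]):cv2.circle(o,tuple(int(t) for t in proj('wrist',p,s)),3,(255,0,0),1)
for q in('dial_pointer','dial_mark','dial','cover_handle'):
    for t in finder.cut_out('wrist',q)[:2]:print(q,t['p'],t['pixel'])
cv2.imwrite('pics/d.png',cv2.cvtColor(cv2.resize(o,(800,600)),cv2.COLOR_RGB2BGR))
E
```

```text
time_s: 2.5
tcp_pos: [0.487, -0.1866, 0.227]
eef_rot: [180.0, 0.1, 152.8]
contact_force: [1.3, -1.0, -0.3]
gripper_width: 0.044
gripper_force: 0.0
time_s: 3.0
tcp_pos: [0.5022, -0.1169, 0.2267]
eef_rot: [180.0, 0.0, 152.8]
contact_force: [-0.2, 0.3, -0.7]
gripper_width: 0.0439
gripper_force: 0.0
[ 8.74237265e+00  5.43085416e+00 -1.91677859e+01  7.67170859e-03
 -6.53885106e+01 -1.25976637e+02] [1.79998097e+02 1.44960719e-02 1.52768929e+02] [ 0.50215899 -0.1168799   0.2267041 ]
dial_pointer 0.93 [281.4, 170.9]
dial_mark 0.77 [387.7, 141.5]
dial_mark 0.64 [279.9, 171.8]
dial 0.81 [285.5, 173.0]
dial 0.15 [386.7, 141.2]
cover_handle 0.73 [438.6, 147.7]
```

View pics/d.png

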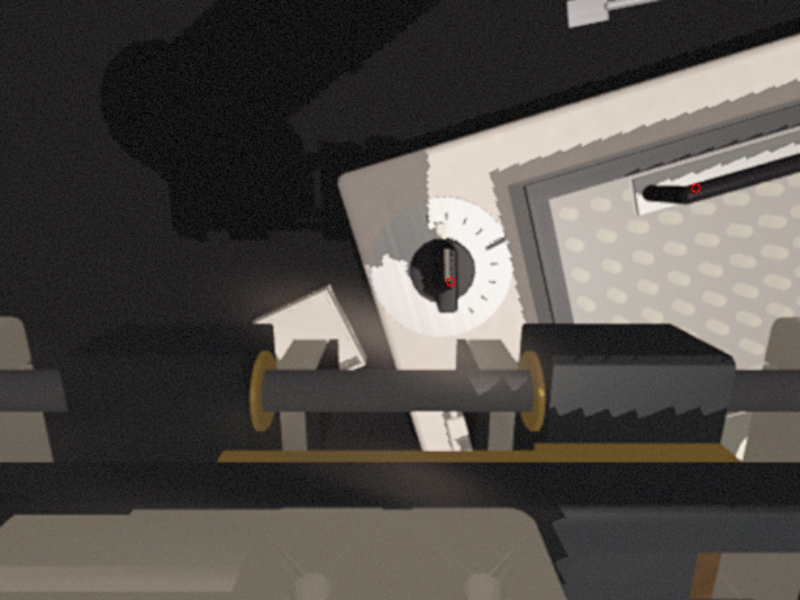

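The wrist view (800 px scale) shows the grip bar upright at about (449,281), aligned with the tool. The pointer tip is at about (441,229), the long tick at about (495,242), and the plate is centred at about (442,266).

```bash
python3 - <<'E'
from h import *
s=get_state();d=np.load('/tmp/w1.npz')['d'];P=pts('wrist',d,s);im=np.load('/tmp/w1.npz')['im']
k=.64
f=lambda u,v,z:onz('wrist',(u*k,v*k),z,s)
c=f(441.5,266,.061);g=f(449.5,281,.103);p=f(441,229,.063);m=f(495,242,.061);pe=f(441,225,.063)
print(c,g,p,m,np.linalg.norm((p-g)[:2]),np.linalg.norm((m-g)[:2]))
an=lambda v:np.degrees(np.arctan2(v[1],v[0]))
for o in(c,g,(c+g)/2):print(an(p-o),an(m-o),an(p-o)-an(m-o))
# bar top from depth
M=(P[...,2]>.095)&(P[...,2]<.112)&(np.hypot(P[...,0]-.516,P[...,1]+.085)<.04)
print(M.sum(),cv2.minAreaRect((P[M][:,:2]*1000).astype(np.float32)),P[M][:,2].mean())
H=(P[...,2]>.125)&(P[...,2]<.16)&(P[...,0]<.6)&(P[...,1]>0)
print(H.sum(),cv2.minAreaRect((P[H][:,:2]*1000).astype(np.float32)),np.percentile(P[H][:,2],95))
E
```

```text
[ 0.51268875 -0.08570792  0.061     ] [ 0.514909   -0.08553025  0.103     ] [ 0.48796369 -0.07430811  0.063     ] [ 0.51458903 -0.04361661  0.061     ] 0.02918880178147301 0.04191485818649251
155.24731065757265 87.41504387851438 67.83226677905827
157.38932328136164 90.43738497706458 66.95193830429706
156.3555734860506 88.92227007853914 67.43330340751145
601 ((514.3021240234375, -87.60759735107422), (14.056199073791504, 44.030555725097656), 65.16378021240234) 0.10203352317161248
1134 ((524.3973999023438, 69.50833892822266), (63.20271682739258, 10.101166725158691), 79.00038146972656) 0.14955273140278555
```

```bash
python3 -m handwheel '[[0.5,1.2,3.0,-3,2.4],[0.5,1.2,3.0,-7,2.4],[0.5,1.2,3.0,-7,2.4],[0.5,1.2,3.0,-11,2.4],[0.5,1.2,3.0,-14,2.4],[0.5,1.2,3.0,-15,2.4],[0.5,1.2,3.0,-15,2.4],[0.5,1.2,3.0,-15,2.4]]'; python3 -m handwheel '[[0.9,0,0,0,0],[0.9,0,0,0,0],[0.9,0,0,0,0],[0.9,0,0,0,0]]' 20
```

```text
time_s: 4.25
tcp_pos: [0.5154, -0.0866, 0.0782]
eef_rot: [179.9, 0.1, 155.2]
contact_force: [0.2, -0.6, 0.5]
gripper_width: 0.0437
gripper_force: 0.0
time_s: 4.75
tcp_pos: [0.5142, -0.0865, 0.0767]
eef_rot: [-180.0, 0.0, 155.2]
contact_force: [-0.6, 0.2, 2.5]
gripper_width: 0.014
gripper_force: 20.0
```

```bash
python3 -m handwheel '[[0.9,0,0,0,-9],[0.9,0,0,0,-18],[0.9,0,0,0,-27],[0.9,0,0,0,-36],[0.9,0,0,0,-45],[0.9,0,0,0,-54],[0.9,0,0,0,-62],[0.9,0,0,0,-66.4]]';python3 -m handwheel '[[0.9,0,0,0,0],[0.9,0,0,0,0],[0.5,0,0,0,0],[0.5,0,0,0,0],[0.5,0,0,0,0]]'; python3 -m handwheel '[[0.5,0,0,3,0],[0.5,0,0,7,0],[0.5,-4,0,13,0],[0.5,-8,0,13,0],[0.5,-8,0,13,0],[0.5,-8,0,13,0]]'
python3 - <<'E'
from h import *
s=get_state();print(s['joints'],s['eef_rot'],s['tcp_pos'])
im,d=imaging.capture('wrist');np.savez('/tmp/w2.npz',im=im,d=d,p=s['tcp_pos'],e=s['eef_rot'])
P=pts('wrist',d,s)
M=(P[...,2]>.095)&(P[...,2]<.112)&(np.hypot(P[...,0]-.516,P[...,1]+.085)<.04)
if M.any():print(M.sum(),cv2.minAreaRect((P[M][:,:2]*1000).astype(np.float32)))
cv2.imwrite('pics/e.png',cv2.cvtColor(cv2.resize(im,(800,600)),cv2.COLOR_RGB2BGR))
E
```

```text
time_s: 5.75
tcp_pos: [0.5132, -0.1316, 0.0655]
eef_rot: [179.1, -6.2, 92.6]
contact_force: [0.0, -0.6, -0.0]
gripper_width: 0.0092
gripper_force: 0.0
time_s: 6.38
tcp_pos: [0.5126, -0.1316, 0.0656]
eef_rot: [179.2, -6.1, 92.8]
contact_force: [-0.3, -0.1, -0.1]
gripper_width: 0.0337
gripper_force: 0.0
time_s: 7.12
tcp_pos: [0.4328, -0.1406, 0.1945]
eef_rot: [179.0, -7.0, 93.4]
contact_force: [0.7, 0.4, -0.2]
gripper_width: 0.0437
gripper_force: 0.0
[   0.44308185    2.27760958  -24.20806766   -7.86148541  -63.03815336
 -173.60113689] [178.95446329  -6.95901784  93.36583098] [ 0.43280592 -0.14056689  0.19449686]
815 ((513.9208984375, -86.96765899658203), (14.353595733642578, 43.11024475097656), 4.119023323059082)
```

View pics/e.png

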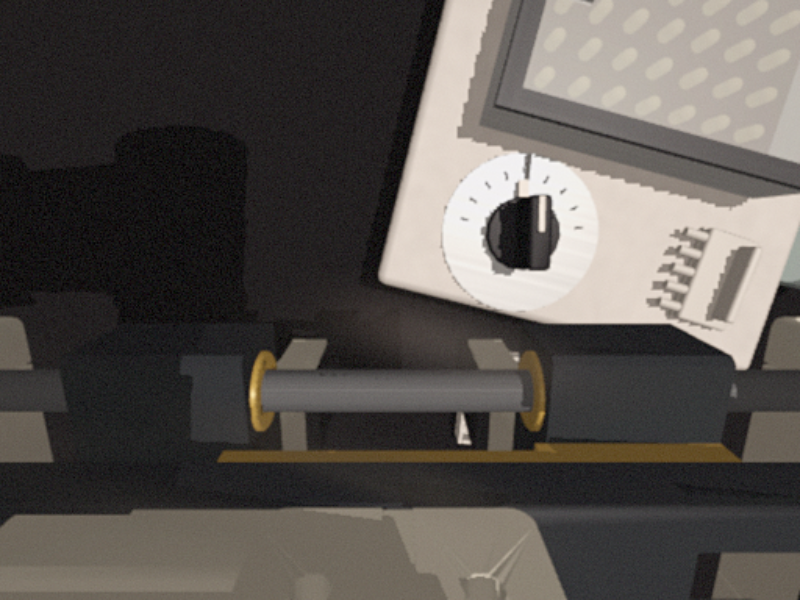

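Joint 6 reached its limit, so the tool slipped off the bar with the pointer slightly short: tip about (525,187), tick about (528,160) in the 800 px view. The comb looks to be in place. I'll measure the remaining angle, then unwind the wrist by a half turn and finish.

```bash
python3 - <<'E'
from h import *
s=get_state();k=.64
z=np.load('/tmp/w2.npz');im=z['im']
f=lambda u,v,h:onz('wrist',(u*k,v*k),h,s)
p=f(524.5,188,.063);m=f(528,164,.061);c=f(520.5,232,.061)
an=lambda v:np.degrees(np.arctan2(v[1],v[0]))
print(p,m,c)
for o in(c,np.array([.5142,-.0868,0])):print(an(p-o),an(m-o))
for n in('scene','side'):
    i2,d=imaging.capture(n);P=pts(n,d)
    for t in finder.cut_out(n,'comb')[:1]:
        q=t['region']&(d>0);print(n,t['p'],np.median(P[q],0))
E
python3 -m handwheel '[[0.5,0,0,0,10.7],[0.5,0,0,2,21.4],[0.5,0,0,3,32],[0.5,0,0,3,42],[0.5,0,0,3,53],[0.5,0,0,3,64],[0.5,0,0,3,74],[0.5,0,0,3,85]]'
python3 -m handwheel '[[0.5,0,0,0,10.7],[0.5,0,0,0,21.4],[0.5,0,0,0,32],[0.5,0,0,0,42],[0.5,0,0,0,53],[0.5,0,0,0,64],[0.5,0,0,0,74],[0.5,0,0,0,85]]'
```

```text
[ 0.51432749 -0.05758358  0.063     ] [ 0.51575948 -0.0420366   0.061     ] [ 0.51492124 -0.08585192  0.061     ]
91.20327474223537 88.90400040539107
89.74998502417614 88.00472070282127
scene 0.72 [ 0.65304339 -0.10994116  0.07207843]
side 0.46 [ 0.63817659 -0.11322827  0.07152109]
time_s: 8.38
tcp_pos: [0.4329, -0.1406, 0.2235]
eef_rot: [179.0, -7.1, 178.4]
contact_force: [-1.0, 0.5, -0.1]
gripper_width: 0.0437
gripper_force: 0.0
time_s: 9.38
tcp_pos: [0.4328, -0.1404, 0.2236]
eef_rot: [179.0, -7.0, -96.8]
contact_force: [0.4, -0.3, 0.3]
gripper_width: 0.0438
gripper_force: 0.0
```

```bash
python3 -m handwheel '[[0.5,4,5,0,7],[0.5,8.1,9.5,0,7],[0.5,8.1,9.5,0,7],[0.5,8.1,9.5,0,7],[0.5,8.1,9.5,0,7]]'
python3 - <<'E'
from h import *
s=get_state();print(s['joints'][5],s['eef_rot'],s['tcp_pos'])
im,d=imaging.capture('wrist')
P=pts('wrist',d,s)
M=(P[...,2]>.095)&(P[...,2]<.112)&(np.hypot(P[...,0]-.514,P[...,1]+.087)<.04)
if M.any():print(M.sum(),cv2.minAreaRect((P[M][:,:2]*1000).astype(np.float32)),P[M][:,2].max())
M&=(P[...,2]>.1);x=P[M][:,:2];x=x-x.mean(0);w,V=np.linalg.eigh(x.T@x);print(np.degrees(np.arctan2(V[1,1],V[0,1])),P[M].mean(0))
u,v=[int(t) for t in proj('wrist',[.5142,-.068,.061],s)];print(u,v)
u0=max(u-60,0);v0=max(v-45,0);print(u0,v0)
cv2.imwrite('pics/f.png',cv2.cvtColor(cv2.resize(im[v0:v0+90,u0:u0+120],(800,600),interpolation=cv2.INTER_CUBIC),cv2.COLOR_RGB2BGR))
E
```

```text
time_s: 10.0
tcp_pos: [0.513, -0.0462, 0.2239]
eef_rot: [179.0, -7.0, -90.2]
contact_force: [0.2, -0.5, 0.8]
gripper_width: 0.0438
gripper_force: 0.0
-24.6944566321264 [178.99385725  -6.97840023 -90.20287557] [ 0.51298075 -0.04617167  0.22390726]
600 ((514.9407348632812, -86.04672241210938), (13.909833908081055, 43.988075256347656), 4.192173480987549) 0.10567419485897905
93.89632381607294 [ 0.51495281 -0.08649634  0.10250472]
251 174
191 129
```

View pics/f.png

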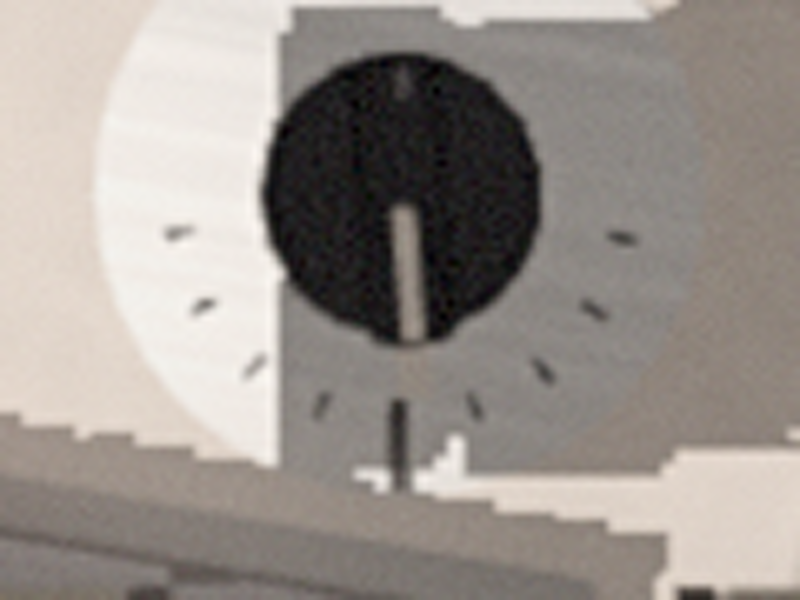

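The crop shows the pointer line from (403,205) to (412,340), still about 5° short of the long tick at (398,440). That agrees with depth (bar at 94.1°, tick at 89°), so I'll regrip and turn −5°.

```bash
python3 -m handwheel '[[0.5,0.15,-4.05,0,4.2],[0.5,0.15,-4.05,-3,4.2],[0.5,0.15,-4.05,-6,4.2],[0.5,0.15,-4.05,-10,4.2],[0.5,0.15,-4.05,-13,4.2],[0.5,0.15,-4.05,-14.6,4.2],[0.5,0.15,-4.05,-14.6,4.2],[0.5,0.15,-4.05,-14.6,4.2]]'; python3 -m handwheel '[[0.9,0,0,0,0],[0.9,0,0,0,0],[0.9,0,0,0,0],[0.9,0,0,0,-3],[0.9,0,0,0,-5],[0.9,0,0,0,-5],[0.9,0,0,0,-5]]' 20;python3 -m handwheel '[[0.5,0,0,0,0],[0.5,0,0,0,0],[0.5,0,0,0,0],[0.5,0,0,3,0],[0.5,0,0,8,0],[0.5,0,0,14.6,0],[0.5,0,4,14.6,0],[0.5,0,4,14.6,0]]'
python3 - <<'E'
from h import *
s=get_state();print(s['joints'][5],s['eef_rot'],s['tcp_pos'])
im,d=imaging.capture('wrist')
P=pts('wrist',d,s)
M=(P[...,2]>.095)&(P[...,2]<.112)&(np.hypot(P[...,0]-.514,P[...,1]+.087)<.04)
if M.any():print(M.sum(),cv2.minAreaRect((P[M][:,:2]*1000).astype(np.float32)),P[M][:,2].max())
u,v=[int(t) for t in proj('wrist',[.5142,-.068,.061],s)]
u0=max(u-60,0);v0=max(v-45,0)
cv2.imwrite('pics/g.png',cv2.cvtColor(cv2.resize(im[v0:v0+90,u0:u0+120],(800,600),interpolation=cv2.INTER_CUBIC),cv2.COLOR_RGB2BGR))
E
```

```text
time_s: 11.05
tcp_pos: [0.5155, -0.0863, 0.0791]
eef_rot: [179.1, -7.0, -86.0]
contact_force: [-0.1, -0.5, 1.0]
gripper_width: 0.0439
gripper_force: 0.0
time_s: 11.92
tcp_pos: [0.5137, -0.0863, 0.0782]
eef_rot: [178.9, -7.0, -91.0]
contact_force: [-4.9, 1.7, 5.9]
gripper_width: 0.0138
gripper_force: 20.0
time_s: 12.92
tcp_pos: [0.5157, -0.0445, 0.2252]
eef_rot: [179.2, -6.9, -90.9]
contact_force: [0.4, -0.6, -0.1]
gripper_width: 0.044
gripper_force: 0.0
-25.360217937454568 [179.16839075  -6.90074773 -90.88842926] [ 0.51569396 -0.04446868  0.22517459]
580 ((514.4459228515625, -86.53019714355469), (42.97236251831055, 13.092345237731934), 88.81718444824219) 0.10522448309777055
```

View pics/g.png

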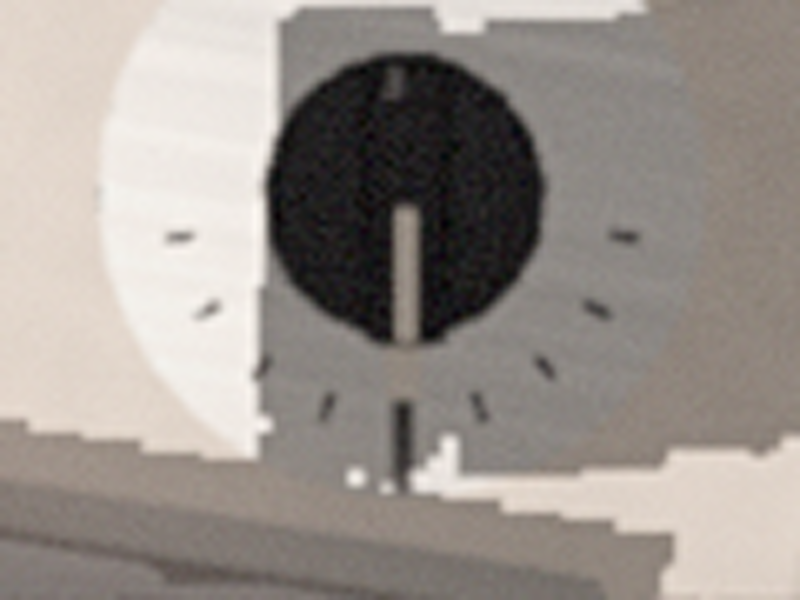

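The pointer (line at x≈405) now stands exactly at the long tick (x≈402), and the dial is released. Next is the handle at about (0.5285, 0.094).

```bash
python3 -m handwheel '[[0.5,0.6,6,0,-10.1],[0.5,1.3,11,0,-10.1],[0.5,1.3,13.7,0,-10.1],[0.5,1.3,13.7,0,-10.1],[0.5,1.3,13.7,0,-10.1]]'
python3 - <<'E'
from h import *
s=get_state();print(s['joints'],s['eef_rot'],s['tcp_pos'])
im,d=imaging.capture('wrist');P=pts('wrist',d,s)
H=(P[...,2]>.135)&(P[...,2]<.16)&(P[...,0]<.6)&(P[...,1]>0)
if H.any():print(H.sum(),cv2.minAreaRect((P[H][:,:2]*1000).astype(np.float32)),P[H][:,2].max())
for n in('scene','side'):
    im,d=imaging.capture(n);P=pts(n,d)
    H=(P[...,2]>.137)&(P[...,2]<.155)&(np.hypot(P[...,0]-.528,P[...,1]-.094)<.07)&(im.sum(2)<250)
    if H.any():print(n,H.sum(),cv2.minAreaRect((P[H][:,:2]*1000).astype(np.float32)),P[H][:,2].max())
E
```

```text
time_s: 13.6
tcp_pos: [0.5277, 0.0901, 0.2235]
eef_rot: [179.0, -7.0, -101.1]
contact_force: [-0.1, -0.1, 0.5]
gripper_width: 0.0436
gripper_force: 0.0
[ 33.84969775   9.95824294 -16.46105981   4.53019668 -69.34634157
 -46.79550569] [ 178.96712551   -7.02900354 -101.07022854] [0.52774169 0.09008962 0.22349183]
1121 ((529.2824096679688, 93.9591293334961), (108.50099182128906, 9.58299732208252), 78.87928771972656) 0.15133490684737477
scene 172 ((528.45263671875, 95.77349090576172), (108.58229064941406, 14.483104705810547), 79.6611099243164) 0.15191755251398953
side 143 ((525.77880859375, 97.72647857666016), (102.66175079345703, 8.450475692749023), 79.16163635253906) 0.15057063845396884
```

```bash
python3 -m handwheel '[[0.5,0.1,0.2,-3,0],[0.5,0.1,0.2,-6,0],[0.5,0.1,0.2,-8,0],[0.5,0.1,0.2,-9.5,0],[0.5,0.1,0.2,-9.5,0],[0.5,0.1,0.2,-9.5,0]]'; python3 -m handwheel '[[1,0,0,0,0],[1,0,0,0,0],[1,0,0,0,0],[1,0,0,0,0],[1,0,0,0,0]]' 40
```

```text
time_s: 14.5
tcp_pos: [0.5296, 0.093, 0.1299]
eef_rot: [179.1, -6.9, -101.1]
contact_force: [-0.1, 0.4, 0.5]
gripper_width: 0.0436
gripper_force: 0.0
time_s: 15.12
tcp_pos: [0.5275, 0.0932, 0.1291]
eef_rot: [178.9, -7.0, -101.1]
contact_force: [-9.2, 5.2, 5.9]
gripper_width: 0.0088
gripper_force: 40.0
```

```bash
python3 -m handwheel '[[1,0.2,-0.04,0.7,0],[1,0.43,-0.08,1.42,0],[1,0.7,-0.13,2.1,0],[1,1.0,-0.19,2.8,0],[1,1.0,-0.19,2.8,0]]'
python3 - <<'E'
from h import *
s=get_state();print(s['eef_rot'],s['moment'])
im,d=imaging.capture('side');cv2.imwrite('pics/h.png',cv2.cvtColor(cv2.resize(im[100:340,100:420],(800,600)),cv2.COLOR_RGB2BGR))
E
```

```text
time_s: 15.75
tcp_pos: [0.5368, 0.0913, 0.1564]
eef_rot: [178.8, -7.0, -101.1]
contact_force: [-7.6, 5.0, 0.5]
gripper_width: 0.009
gripper_force: 40.0
[ 178.79000286   -6.99015264 -101.09414339] [ 2.34889734  3.05701169 -0.48630717]
```

View pics/h.png

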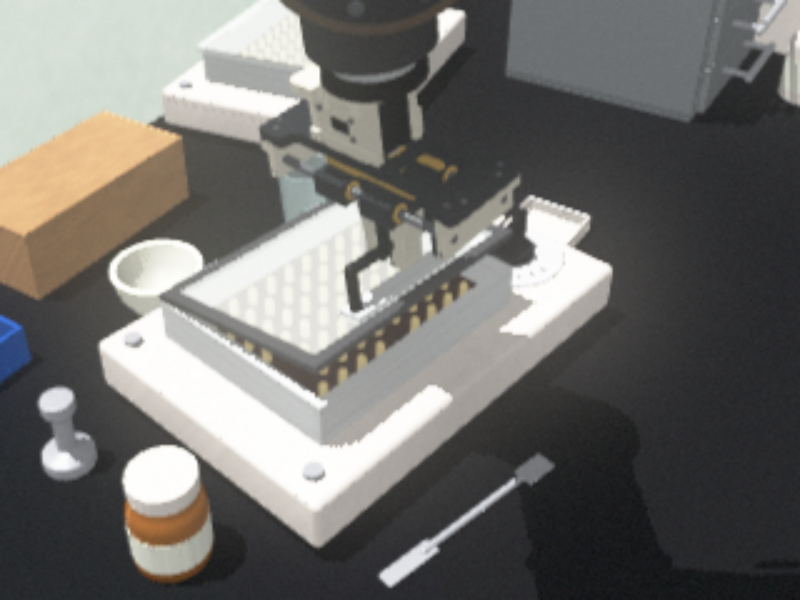

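The cover is following, about 10° open, with everything else in place. I'll continue to 40°.

```bash
python3 -m handwheel '[[1,0.68,-0.13,1.32,0],[1,1.46,-0.28,2.58,0],[1,2.35,-0.45,3.76,0],[1,3.34,-0.65,4.86,0],[1,4.41,-0.85,5.87,0],[1,5.58,-1.08,6.78,0],[1,5.58,-1.08,6.78,0],[1,5.58,-1.08,6.78,0]]'
python3 - <<'E'
from h import *
s=get_state();p=np.array(s['tcp_pos']);p0=np.array([.5275,.0932,.1291]);a=np.radians(-11)
dv=p-p0;f=dv[0]*np.cos(a)+dv[1]*np.sin(a)
r0=np.array([-.165,.044]);r1=r0+[f,dv[2]];ang=lambda q:np.degrees(np.arctan2(q[1],-q[0]))
print('theta',ang(r1)-ang(r0),np.hypot(*r1),np.hypot(*r0),s['contact_force'],s['moment'])
ey=np.array([np.sin(-a),np.cos(a),0]);ex=np.array([np.cos(a),np.sin(a),0]);hg=np.array([.529,.094,.1])+.165*ex
for n in('scene','side'):
    im,d=imaging.capture(n);P=pts(n,d)
    # cover plane: dark frame points above
    Q=P-hg;X=Q@ex;Y=Q@ey;Z=P[...,2]-.1
    k=(d>0)&(abs(Y)<.125)&(X<-.02)&(X>-.16)&(Z>.012)&(im.max(2)<110)&(abs(Y)>.09)
    th=np.degrees(np.arctan2(Z[k],-X[k]));print(n,k.sum(),np.percentile(th,[10,25,50,75,90]))
    k2=(d>0)&(abs(Y)>.03)&(abs(Y)<.062)&(np.hypot(X+.098,Z-.14)<.02);print('handle',k2.sum(),X[k2].mean() if k2.any() else 0,Z[k2].mean() if k2.any() else 0)
cv2.imwrite('pics/i.png',cv2.cvtColor(cv2.resize(im[100:340,100:420],(800,600)),cv2.COLOR_RGB2BGR))
E
```

```text
time_s: 16.8
tcp_pos: [0.5928, 0.0805, 0.227]
eef_rot: [178.9, -7.0, -101.0]
contact_force: [-14.9, 5.5, 18.9]
gripper_width: 0.0087
gripper_force: 40.0
theta 40.31539982871511 0.17269305745893937 0.17076592165886026 [-14.86339083   5.53408153  18.92662122] [ 1.71514106  5.94939504 -0.69195076]
scene 60 [40.47063237 40.87652136 41.27578636 41.98603158 42.71671743]
handle 52 -0.09933964618920471 0.13918984247595917
side 144 [39.99303163 40.27832964 40.74060008 41.11393508 41.62177404]
handle 112 -0.10556142956214343 0.13875206506134857
```

View pics/i.png

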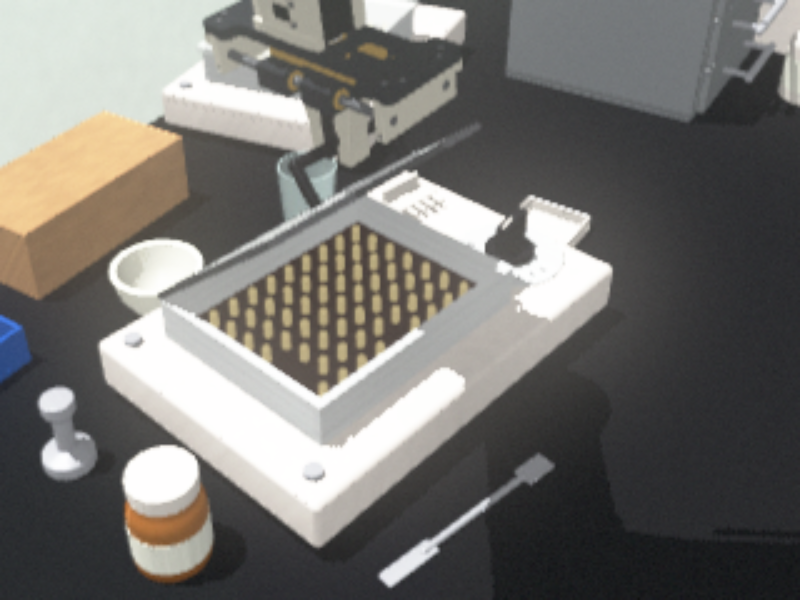

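The cover is at about 40.4°, and nothing else has moved. A mild radial preload of 24 N remains, so I'll relieve it, check again and hand in.

```bash
python3 -m handwheel '[[1,-0.08,0.02,0.04,0],[1,-0.16,0.03,0.07,0],[1,-0.16,0.03,0.07,0],[1,-0.16,0.03,0.07,0],[1,-0.16,0.03,0.07,0],[1,-0.16,0.03,0.07,0]]'
python3 - <<'E'
from h import *
a=np.radians(-11);ey=np.array([np.sin(-a),np.cos(a),0]);ex=np.array([np.cos(a),np.sin(a),0]);hg=np.array([.529,.094,.1])+.165*ex
s=get_state();dv=np.array(s['tcp_pos'])-[.5275,.0932,.1291];r1=np.array([-.165+dv@ex,.044+dv[2]]);print(np.degrees(np.arctan2(r1[1],-r1[0]))-14.93)
for n in('scene','side'):
    im,d=imaging.capture(n);P=pts(n,d);Q=P-hg;X=Q@ex;Y=Q@ey;Z=P[...,2]-.1
    k=(d>0)&(abs(Y)<.125)&(X<-.02)&(X>-.16)&(Z>.012)&(im.max(2)<110)&(abs(Y)>.09)
    print(n,k.sum(),np.percentile(np.degrees(np.arctan2(Z[k],-X[k])),[25,50,75]))
E
```

```text
time_s: 17.65
tcp_pos: [0.5917, 0.0807, 0.2263]
eef_rot: [178.9, -7.0, -101.0]
contact_force: [-9.3, 2.6, 8.2]
gripper_width: 0.0084
gripper_force: 40.0
39.85324982251851
scene 56 [40.41525251 40.76032288 41.34696516]
side 155 [39.86847794 40.28106871 40.79136832]
```

```bash
python3 -c "
from plant import r
print(r.close_job())"
```

```text
the job is handed in; nothing more can be done
None
```

The dial's pointer is at the long tick (the first turn slipped off when a wrist joint hit its range limit, so I regripped for the last 5°) and released, and the fingers are holding the cover at about 40°. The job is handed in at about 18 s, and none of the loose things looked moved in the last pictures.

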